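Eject a drive module with the dock's rocker and park it in the empty cradle

TASK

Eject the drive module from the dock: push the dock's rocker tab down until it is fully home against its stop and keep leaning on it there for about a second with roughly 12 N (at least 8 N, and never more than 20 N anywhere on the dock), so that the module tips up out of the well and stays raised. Then take the raised module by its top, draw it out, lower it gently and upright into the empty cradle until it stands on the cradle's floor, and let go. Leave the other module, in the other cradle, where it is.

Things in the scene. Friction and masses are not known exactly. Their poses are not given: they have to be found in the camera images.
- dock: black drive dock bolted to the bench; origin on the table under the centre of its well, x along the well, z up. Block 98 (x) by 37 (y) mm, rim 80 mm above the table. The well (83 x 19 mm, open on top) holds the module upright, its top 2 mm below the rim, out of reach of fingers until raised. The ejector rocker's black ribbed tab sticks out at the -x end, on a 190 x 62 x 6 mm base plate
- rocker (a joint): rocker angle: -0.24 to -0.2 at the start (tab up, module seated), 0.36 with the tab fully home on its hard stop (toe under the module up). About 3 to 7 N on the tab moves it; the pivot is stiff, so it stays where it is left, also under the module. At home the module has risen 19 to 32 mm and its top stands 17 to 30 mm proud of the rim
- tab_spot (a point): where to press, fixed to the dock: 118 mm from its origin at -x, 22 mm high, about the middle of the tab's top when home. The tab is 34 (x) by 36 (y) mm; a push straight down here stays on it. Its top starts 48 to 68 mm high and drops about 36 mm. The rocker's pivot (56 mm at -x, 26 mm high) is hand-set up to 6 mm higher or lower, not measured, and tab and stop go with it
- drive_center (a point): a finned aluminium drive module, a plain upright block 80 mm long (its x), 16 mm thick (its y) and 44 mm tall, 0.10 to 0.20 kg; symmetric end for end. The point is its centre, 22 mm above its underside, z up. To be ejected; starts in the well, underside 34 mm above the table, x along the dock's x
- cradle: the empty grey cradle, bolted to the bench: base 112 (x) by 56 (y) by 6 mm; on it four walls 18 mm high (tops 24 mm above the table) around a slot 90 mm (x) by 21 mm (y). Origin at the table surface under the slot's centre, x along the slot, z up
- cradle_slot (a point): centre of the empty cradle's slot floor, 6 mm above the table; a seated module's centre is 22 mm above it
- spare_center (a point): the other module, to be left alone; it stands in the second, identical cradle. Otherwise a finned aluminium drive module, a plain upright block 80 mm long (its x), 16 mm thick (its y) and 44 mm tall, 0.10 to 0.20 kg; symmetric end for end. The point is its centre, 22 mm above its underside, z up
Not all that is in view belongs to the job. Leave any green, orange or pink look-alike of the part that bears drive_center alone.

How it is judged:
By the outcome, as a careful person would: the job done as asked, in the order asked, and still so for the second after the job is handed in, with the robot touching nothing.
It also fails if it takes over 64 s, if anything falls off the work surface, if the arm or the gripper's body presses on something with over 40 N, if the wrist force passes 120 N, or if a joint passes its speed limit or range.

ROBOT

A 7-joint arm with a two-finger parallel gripper is mounted at the origin on the work surface. World frame = base frame: x ahead of the robot, y to its left, z up, the work surface at z = 0. Lengths are in m, angles in rad, forces in N, time in s.
With the tool pointing down it reaches from about 0.4 to 0.75 m from the base axis. Payload 19.5 kg.
Tool frame: the origin (TCP) lies midway between the tips of the shut fingers; the grasp point (between the pads) lies 19 mm behind it; y points along the fingers, x is the direction in which the jaws open and shut, and the axes are right-handed (so a half turn about y gives the same grasp; the last joint's range is limited). The gripper opens to 85 mm and grips with 20 to 120 N. Pads are 22 mm wide; open, the fingers measure 114 mm over their backs; the gripper's body (76 mm by 85 mm) begins 54 mm behind the grasp point. The pads swing forward as they close: fully open they stand 13 mm farther back than shut.
Start: joints at [-0.042, 0.707, -0.028, 1.485, 0.022, 0.951, -0.075], TCP at [0.575, 0, 0.231] pointing down, gripper open.
Joint ranges: [-2.71, 2.71], [-0.32, 2.16], [-1.57, 1.52], [0, 2.45], [-1.46, 4.6], [0, 2.02], [-2.83, 2.83]. Speed limits (rad/s): [1.89, 1.89, 2.57, 2.57, 3.01, 3.01, 3.01].

INTERFACE

Orientations are given as a unit quaternion [w, x, y, z].
In Python, from bench import arm gives the robot as it stands.
- The arm moves only by the tool jog_arm, never from a script. Its argument "deltas" is a list of rows, each a list of 5 numbers: the closure, from 0 (fully open) to 1 (shut), then the shift along the world's x, y, z in cm, then the turn about the world's z in degrees. A call has 1 to 8 rows; each row is the pose to reach, as a shift and turn from the pose commanded when the call began; what a row does not reach only later rows make up. A row lasts 1/12 s, in which the tool goes at most 41.7 mm and 7.16 degrees, less where a joint would pass 70% of its speed; a pose out of reach is approached as far as the arm can. A call with a gripper value outside its range is refused whole. The fingers move at their own pace and stop on an object; the grip force is fixed at half the most. Time passes only in rows, so rows that repeat a pose let the fingers close. It gives the time, the measured TCP pose, the force and the opening at its end, in the units of the state.
- arm.read_state(): the state, without advancing time (a new reading comes with each control period).
- arm.grab_frame(name): name is "scene" or "side" or "wrist"; returns a dict with "frame" (400x640x3 uint8, red, green, blue), "z_map" (400x640 float32, m along the optical axis (not along the pixel's ray), 0 where there is no reading), "fx", "fy", "cx", "cy" (pixels), "extrinsics" (4x4, takes a point from world to camera coordinates). Camera axes: x right, y up, looking along -z (the intrinsics and any distortion apply to the point x, -y, -z); pixel columns grow to the right and rows downward; lengths in m; the calibration is good to about 2 mm. A picture is of the moment at which its call begins.
- arm.hand_in(): hands the job in, once; it reports no verdict.
The state is a dict: "time": time; "q": joint angles; "dq": joint speeds; "joint_torque": joint torques, N m; "position": TCP position; "tcp_rot": TCP orientation; "force": force on the tool from outside, world axes, zero at the start; "ft_torque": the same for the moment, N m; "finger_gap": finger opening in m.
Only numpy, scipy, OpenCV 4.12 (cv2) and the standard library are available. Lean on these libraries where they do the work, as an engineer would, in place of code of your own. Each camera call takes 0.05 s, during which the arm holds its last target.

## Working session

There is one attempt and no reset: what is moved stays moved. The work goes in short steps, Python scripts to look and compute and a tool call to move; the robot and the scene stay as the last step left them, time stands still between calls to the robot, and variables do not carry over. Pictures are saved under pics/ and viewed, and the job is handed in when it is done.

Besides the shell and the picture viewer there is one more tool, called after "Request:" by a JSON object that holds its "api" and its "payload". jog_arm: Moves the arm, as the interface text tells. Its arguments: {"type":"object","properties":{"deltas":{"type":"array","items":{"type":"array","items":{"type":"number"}}}},"required":["deltas"]}

```bash
mkdir -p pics; ls; cat > h.py <<'E'
import numpy as np, cv2
from bench import arm
def grab(n):
    return arm.grab_frame(n)
def save(img,name): cv2.imwrite('pics/'+name,img[:,:,::-1])
def cloud(f):
    z=f['z_map'];h,w=z.shape
    u,v=np.meshgrid(np.arange(w),np.arange(h))
    X=(u-f['cx'])/f['fx']*z;Y=(v-f['cy'])/f['fy']*z
    P=np.stack([X,-Y,-z,np.ones_like(z)],-1)
    W=P@np.linalg.inv(f['extrinsics']).T
    W=W[...,:3];W[z==0]=np.nan
    return W
E
python3 - <<'E'
from h import *
import pickle
for n in ['scene','side','wrist']:
    f=grab(n);save(f['frame'],n+'0.png');pickle.dump(f,open(n+'0.pkl','wb'))
    print(n,f['fx'],f['cx'],f['cy'],[k for k in f],np.linalg.inv(f['extrinsics']).round(3).tolist())
s=arm.read_state();print(s)
E
```

```text
pics
scene 396.53224258019117 322.56877732505006 200.4465151420956 ['frame', 'z_map', 'fx', 'fy', 'cx', 'cy', 'extrinsics'] [[0.433, -0.669, 0.604, 1.066], [0.901, 0.316, -0.297, -0.238], [0.008, 0.672, 0.74, 0.642], [0.0, 0.0, 0.0, 1.0]]
side 369.351002306993 316.41419351493084 200.66173517803585 ['frame', 'z_map', 'fx', 'fy', 'cx', 'cy', 'extrinsics'] [[0.975, 0.126, -0.182, 0.436], [-0.221, 0.593, -0.774, -0.724], [0.011, 0.795, 0.606, 0.62], [0.0, 0.0, 0.0, 1.0]]
wrist 347.81326409741297 316.51265211082847 203.90729799108192 ['frame', 'z_map', 'fx', 'fy', 'cx', 'cy', 'extrinsics'] [[1.0, 0.001, 0.001, 0.575], [-0.001, 0.963, 0.271, 0.069], [-0.001, -0.271, 0.963, 0.373], [0.0, 0.0, 0.0, 1.0]]
{'time': 0.15, 'q': array([-0.04169735,  0.7069937 , -0.02758028,  1.48489949,  0.02196529,
        0.95085965, -0.07550918]), 'dq': array([-0.00056712, -0.00144717,  0.00094367, -0.00078747, -0.00106181,
        0.00036621,  0.00112418]), 'joint_torque': array([-2.72933512e-04, -8.83303356e+01,  1.23416293e+00, -2.36189121e+01,
        1.69090542e-02,  5.40951354e-03,  2.67545431e-05]), 'position': array([ 5.74802559e-01, -8.13500262e-06,  2.30913974e-01]), 'tcp_rot': array([-7.07100436e-01,  7.07112996e-01, -3.25379201e-04, -2.81806683e-04]), 'force': array([ 0.18493976, -0.18211449, -0.08888771]), 'ft_torque': array([-0.07581948,  0.04504307, -0.03550625]), 'finger_gap': 0.08553466308337139}
```

View pics/scene0.png

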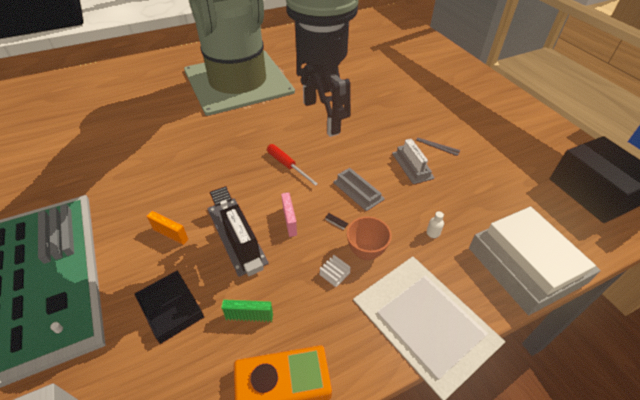

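View pics/side0.png

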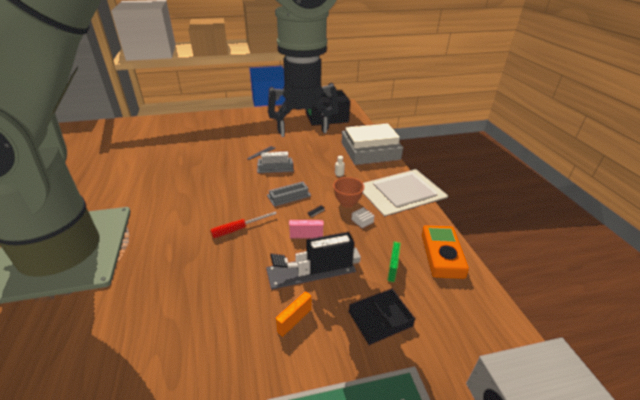

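View pics/wrist0.png

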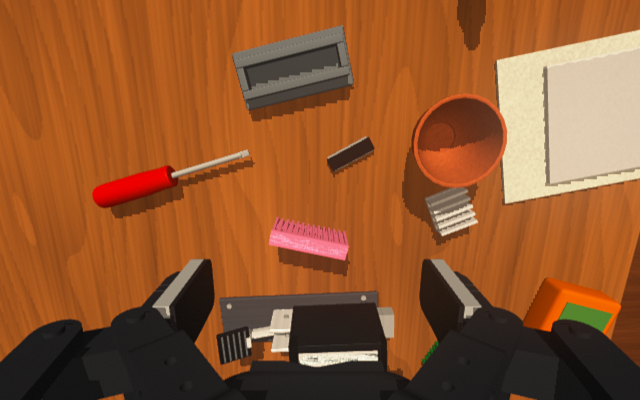

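Candidates: dock with its black tab at scene (220,197), aluminium module in it at (238,222). Pink (289,215), orange (167,228) and green (247,311) are look-alikes to leave alone. The empty cradle is at (358,188) and the spare in the second cradle at (413,160). The finned silver block at (335,270) is clutter.

```bash
python3 - <<'E'
from h import *
import pickle
F={n:pickle.load(open(n+'0.pkl','rb')) for n in ['scene','side','wrist']}
for n,f in F.items():
    W=cloud(f); z=W[...,2]
    print(n,'table z',np.nanmedian(z[(abs(z)<.02)]))
    # near region
    R=(W[...,0]>.3)&(W[...,0]<.85)&(W[...,1]>-.35)&(W[...,1]<.35)&(z<.12)
    for lo,hi,name in [(.07,.09,'rim'),(.018,.03,'cradletop'),(.042,.07,'mid'),(.003,.009,'plate')]:
        m=(R&(z>lo)&(z<hi)).astype(np.uint8)
        nl,lab,st,ce=cv2.connectedComponentsWithStats(m)
        for i in range(1,nl):
            if st[i,4]>25:
                p=W[lab==i]; r=cv2.minAreaRect((p[:,:2]*1000).astype(np.float32))
                print(n,name,st[i,4],'px',ce[i].round(),'c',np.round(r[0],1),'sz',np.round(r[1],1),'ang',round(r[2],1),'z',p[:,2].mean().round(4))
c=F['scene']['frame'][170:290,180:300];save(cv2.resize(c,None,fx=5,fy=5,interpolation=cv2.INTER_CUBIC),'crop0.png')
c=F['side']['frame'][220:300,255:375];save(cv2.resize(c,None,fx=6,fy=6,interpolation=cv2.INTER_CUBIC),'crop1.png')
E
```

```text
scene table z 0.00043486714971019413
scene rim 953 px [238. 227.] c [ 596.1 -177.6] sz [100.4  37. ] ang 2.7 z 0.0785
scene rim 465 px [518. 226.] c [817.6 296.7] sz [99.2 63.7] ang 88.6 z 0.0707
scene rim 44 px [542. 223.] c [826.1 334. ] sz [16.6 24.3] ang 8.7 z 0.0707
scene cradletop 238 px [280. 154.] c [382.  -16.4] sz [87.4 24. ] ang 18.8 z 0.0231
scene cradletop 315 px [413. 163.] c [534.2 259. ] sz [ 38.3 106.6] ang 82.9 z 0.0234
scene cradletop 420 px [359. 185.] c [551.4 103.1] sz [107.   39.2] ang 13.7 z 0.0229
scene cradletop 117 px [169. 231.] c [ 496.  -298.9] sz [81.  17.3] ang 35.9 z 0.0243
scene cradletop 60 px [434. 230.] c [724.2 176.6] sz [27.6 13.4] ang 32.6 z 0.0234
scene cradletop 28 px [292. 228.] c [604.5 -76.9] sz [16.1  3. ] ang 78.1 z 0.0241
scene cradletop 225 px [369. 237.] c [689.3  47.6] sz [62.7 36.9] ang 51.9 z 0.0243
scene cradletop 141 px [484. 254.] c [814.7 224.1] sz [70.3  4. ] ang 0.6 z 0.0242
scene cradletop 51 px [341. 262.] c [713.4 -24.2] sz [39.7  4.9] ang 23.9 z 0.0213
scene cradletop 218 px [253. 265.] c [ 653.1 -175.6] sz [36.7 21.8] an
[... 7188 characters left out ...]
.] c [815.   49.2] sz [100.2 150. ] ang 11.2 z 0.0042
wrist plate 1993 px [293.  67.] c [550.6 105.6] sz [90.7 19.9] ang 13.1 z 0.0057
wrist plate 944 px [441. 137.] c [702.4  37.7] sz [36.1 36.2] ang 14.4 z 0.0056
wrist plate 706 px [350. 153.] c [609.6  20.5] sz [49.6 17.2] ang 28.3 z 0.0071
wrist plate 140 px [437. 202.] c [705.9 -34.6] sz [53.1 27.3] ang 67.8 z 0.0061
wrist plate 167 px [536. 300.] c [ 833.4 -154.2] sz [67.4  8.3] ang 67.9 z 0.0066
wrist plate 2933 px [281. 306.] c [ 552.3 -167.9] sz [189.5  45.3] ang 3.6 z 0.0058
wrist plate 102 px [263. 338.] c [ 507. -207.] sz [28.9  7.2] ang 9.7 z 0.0059
wrist plate 47 px [432. 350.] c [ 717.5 -224.7] sz [26.6  4.1] ang 59.2 z 0.0054
```

View pics/crop0.png

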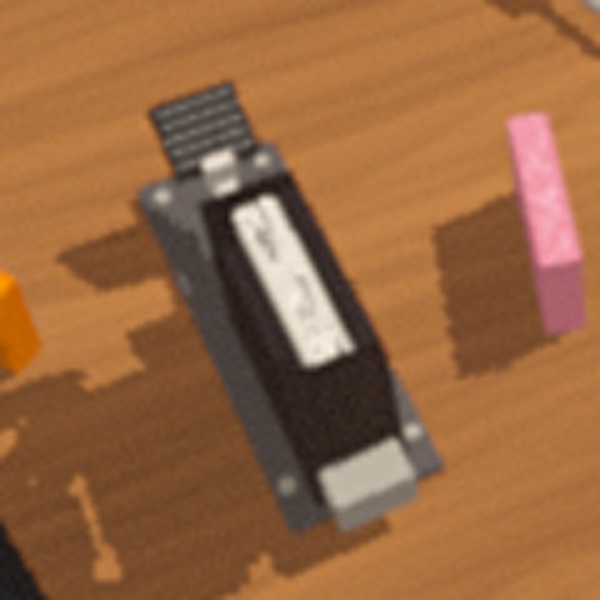

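View pics/crop1.png

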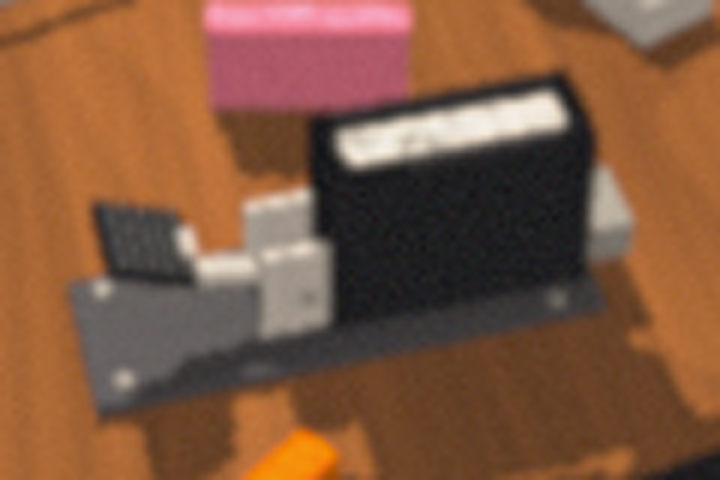

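```bash
python3 - <<'E'
from h import *
import pickle
F={n:pickle.load(open(n+'0.pkl','rb')) for n in ['scene','side','wrist']}
for n,f in F.items():
    W=cloud(f); z=W[...,2]
    def pts(c,rad,lo,hi): 
        return W[(np.hypot(W[...,0]-c[0],W[...,1]-c[1])<rad)&(z>lo)&(z<hi)]
    t=pts((.485,-.182),.022,.03,.09)
    A=np.c_[t[:,0]-.478,t[:,1]+.182,np.ones(len(t))];s=np.linalg.lstsq(A,t[:,2],rcond=None)[0]
    print(n,'tab',len(t),t.mean(0).round(4),'z range',t[:,2].min().round(4),t[:,2].max().round(4),'plane',s.round(3))
    # rim long edges: sort by x bins, max/min y
    for nm,c,rad,lo,hi,xr in [('rim',(.595,-.178),.07,.0765,.083,(.55,.64)),('cradle base',(.551,.104),.075,.004,.008,None)]:
        p=pts(c,rad,lo,hi)
        if nm=='rim':
            xs=np.arange(xr[0],xr[1],.006)
            for g,l in((np.max,'maxy'),(np.min,'miny')):
                ys=[g(p[abs(p[:,0]-x)<.003,1]) for x in xs if (abs(p[:,0]-x)<.003).sum()>2]
                if len(ys)==len(xs): k=np.polyfit(xs-.5955,ys,1);print(l,np.degrees(np.arctan(k[0])).round(2),k[1].round(4))
            print('x',p[:,0].min().round(4),p[:,0].max().round(4))
        else:
            r=cv2.minAreaRect((p[:,:2]*1000).astype(np.float32));print(nm,r)
    # dock white module top
    p=W[(np.abs(W[...,0]-.5955)<.05)&(np.abs(W[...,1]+.1775)<.02)&(z>.07)&(z<.083)&(f['frame'].min(-1)>140)]
    if len(p)>20:print('module',len(p),cv2.minAreaRect((p[:,:2]*1000).astype(np.float32)),p[:,2].mean())
E
```

```text
scene tab 313 [ 0.4871 -0.183   0.051 ] z range 0.0333 0.0611 plane [-0.526 -0.023  0.056]
maxy 2.7 -0.1595
miny 2.77 -0.1959
x 0.5454 0.6465
cradle base ((549.8079223632812, 112.42736053466797), (112.07878112792969, 76.40328216552734), 12.891680717468262)
module 330 ((594.8554077148438, -176.79122924804688), (84.53179168701172, 17.755983352661133), 2.805887222290039) 0.07774185572726822
side tab 213 [ 0.4848 -0.1846  0.0528] z range 0.0308 0.0614 plane [-0.503  0.     0.056]
maxy 3.34 -0.1595
miny 2.92 -0.1966
x 0.5452 0.6443
cradle base ((550.810302734375, 77.1996078491211), (119.50796508789062, 79.9173355102539), 5.237386703491211)
module 219 ((595.0936889648438, -178.02247619628906), (81.19303131103516, 21.426654815673828), 4.413046360015869) 0.07943805480056115
wrist tab 1025 [ 0.4858 -0.1795  0.051 ] z range 0.0301 0.0596 plane [-0.542 -0.047  0.055]
maxy 2.63 -0.1566
miny 4.32 -0.1805
x 0.5455 0.6443
cradle base ((551.1536254882812, 104.8127670288086), (111.69731140136719, 55.879798889160156), 13.083151817321777)
module 796 ((595.7310180664062, -175.48046875), (78.85276794433594, 16.993864059448242), 2.8698244094848633) 0.0778739286210438
```

Request:
{"api": "jog_arm", "payload": {"deltas": [[1,-1,-2,0,7],[1,-2,-5,0,14],[1,-4,-8,0,21],[1,-6,-11,0,28],[1,-8,-14,0,35],[1,-9,-17,0,42],[1,-9.7,-18.2,0,49],[1,-9.7,-18.2,0,56]]}}

```text
time: 0.82
position: [0.4762, -0.1855, 0.2312]
tcp_rot: [-0.624, 0.624, 0.332, -0.333]
force: [-0.6, -0.4, -0.2]
finger_gap: 0.0001
```

Request:
{"api": "jog_arm", "payload": {"deltas": [[1,0,-0.1,-2,7],[1,0,-0.1,-5,14],[1,0,-0.1,-8,21],[1,0,-0.1,-11,28],[1,0,-0.1,-13,35],[1,0,-0.1,-14,37],[1,0,-0.1,-14.5,37],[1,0,-0.1,-14.5,37]]}}

```text
time: 1.48
position: [0.4779, -0.183, 0.086]
tcp_rot: [0.488, -0.488, -0.512, 0.512]
force: [-0.3, -1.4, -0.6]
finger_gap: -0.0001
```

Request:
{"api": "jog_arm", "payload": {"deltas": [[1,0,0,0,0],[1,0,0,0,0],[1,0,0,0,0],[1,0,0,0,0]]}}

```text
time: 1.82
position: [0.4783, -0.1831, 0.087]
tcp_rot: [-0.487, 0.487, 0.513, -0.513]
force: [-0.3, -0.2, -0.5]
finger_gap: -0.0004
```

```bash
python3 - <<'E'
from h import *
s=arm.read_state();print(s['time'],s['position'],s['force'],s['q'])
f=grab('side');c=f['frame'][200:310,245:385];save(cv2.resize(c,None,fx=5,fy=5,interpolation=cv2.INTER_CUBIC),'p1.png')
E
```

```text
1.8167 [ 0.47827821 -0.18311754  0.08695249] [-0.28063994 -0.17276426 -0.47207555] [ 0.51679307  0.86482984 -0.39613221  1.85832685  0.60846796  0.54016802
  1.33591694]
```

View pics/p1.png

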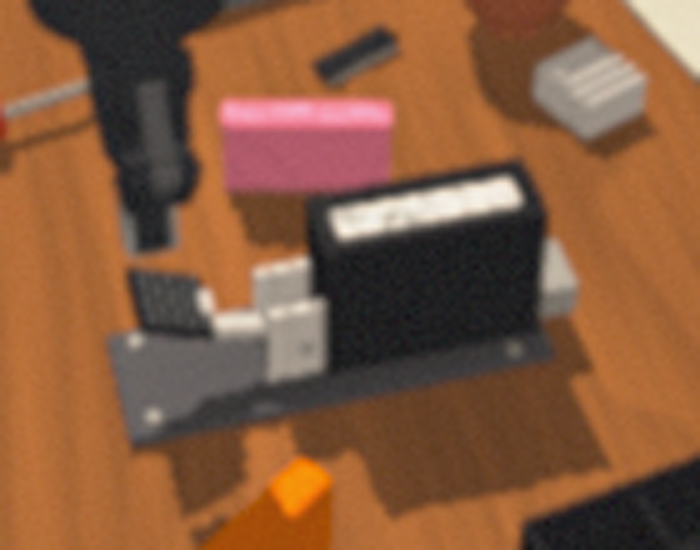

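The picture shows the closed fingertips at crop (150,245), right above the tab at (170,300). Now I descend.

Request:
{"api": "jog_arm", "payload": {"deltas": [[1,0,0,-0.4,0],[1,0,0,-0.8,0],[1,0,0,-1.2,0],[1,0,0,-1.6,0],[1,0,0,-1.9,0],[1,0,0,-2.1,0],[1,0,0,-2.2,0],[1,0,0,-2.2,0]]}}

```text
time: 2.53
position: [0.4779, -0.1829, 0.0641]
tcp_rot: [0.487, -0.487, -0.513, 0.513]
force: [-0.2, 0.3, -0.3]
finger_gap: 0.0001
```

Request:
{"api": "jog_arm", "payload": {"deltas": [[1,0,0,-0.1,0],[1,0,0,-0.2,0],[1,0,0,-0.3,0],[1,0,0,-0.4,0]]}}

```text
time: 2.87
position: [0.478, -0.183, 0.0602]
tcp_rot: [0.487, -0.487, -0.513, 0.513]
force: [0.4, 0.1, 0.4]
finger_gap: -0.0002
```

Request:
{"api": "jog_arm", "payload": {"deltas": [[1,0,0,-0.1,0],[1,0,0,-0.2,0],[1,0,0,-0.3,0]]}}

```text
time: 3.12
position: [0.4779, -0.183, 0.0572]
tcp_rot: [0.487, -0.487, -0.513, 0.513]
force: [-0.6, 0.3, 2.0]
finger_gap: -0.0003
```

Request:
{"api": "jog_arm", "payload": {"deltas": [[1,0,0,-0.1,0],[1,0,0,-0.2,0],[1,0,0,-0.3,0]]}}

```text
time: 3.37
position: [0.4779, -0.183, 0.0542]
tcp_rot: [0.487, -0.487, -0.513, 0.513]
force: [-1.4, -0.1, 2.7]
finger_gap: -0.0
```

Request:
{"api": "jog_arm", "payload": {"deltas": [[1,0,0,-0.1,0],[1,0,0,-0.2,0],[1,0,0,-0.3,0]]}}

```text
time: 3.62
position: [0.478, -0.183, 0.0512]
tcp_rot: [0.487, -0.487, -0.513, 0.513]
force: [-0.9, -0.4, 2.6]
finger_gap: 0.0
```

Request:
{"api": "jog_arm", "payload": {"deltas": [[1,0,0,-0.1,0],[1,0,0,-0.2,0],[1,0,0,-0.3,0],[1,0,0,-0.4,0],[1,0,0,-0.5,0],[1,0,0,-0.6,0]]}}

```text
time: 4.12
position: [0.4779, -0.183, 0.0452]
tcp_rot: [0.487, -0.487, -0.513, 0.513]
force: [-0.6, 0.1, 2.7]
finger_gap: -0.0003
```

Request:
{"api": "jog_arm", "payload": {"deltas": [[1,0,0,-0.1,0],[1,0,0,-0.2,0],[1,0,0,-0.3,0],[1,0,0,-0.4,0],[1,0,0,-0.5,0],[1,0,0,-0.6,0]]}}

```text
time: 4.62
position: [0.4779, -0.183, 0.0392]
tcp_rot: [0.487, -0.487, -0.513, 0.513]
force: [-2.5, -0.1, 4.1]
finger_gap: -0.0001
```

```bash
python3 - <<'E'
from h import *
s=arm.read_state();print(s['time'],s['position'],s['force'])
f=grab('side');c=f['frame'][200:310,245:385];save(cv2.resize(c,None,fx=5,fy=5,interpolation=cv2.INTER_CUBIC),'p2.png')
E
```

```text
4.6167 [ 0.47789998 -0.18303612  0.03917123] [-2.48193093 -0.07298737  4.11506539]
```

View pics/p2.png

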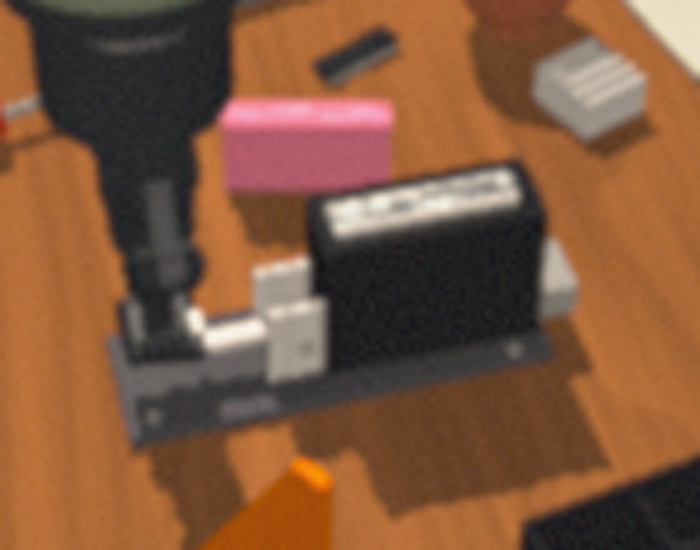

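The module has started to rise (crop 420,200). I'll continue gently.

Request:
{"api": "jog_arm", "payload": {"deltas": [[1,0,0,-0.1,0],[1,0,0,-0.2,0],[1,0,0,-0.3,0],[1,0,0,-0.4,0],[1,0,0,-0.5,0],[1,0,0,-0.6,0]]}}

```text
time: 5.17
position: [0.4779, -0.183, 0.0332]
tcp_rot: [0.487, -0.487, -0.513, 0.513]
force: [-3.2, -0.8, 4.5]
finger_gap: -0.0001
```

Request:
{"api": "jog_arm", "payload": {"deltas": [[1,0,0,-0.05,0],[1,0,0,-0.1,0],[1,0,0,-0.15,0],[1,0,0,-0.2,0],[1,0,0,-0.25,0],[1,0,0,-0.3,0]]}}

```text
time: 5.67
position: [0.4779, -0.183, 0.0302]
tcp_rot: [0.487, -0.487, -0.513, 0.513]
force: [-2.5, 0.5, 4.6]
finger_gap: 0.0
```

Request:
{"api": "jog_arm", "payload": {"deltas": [[1,0,0,-0.05,0],[1,0,0,-0.1,0],[1,0,0,-0.15,0],[1,0,0,-0.2,0],[1,0,0,-0.25,0]]}}

```text
time: 6.08
position: [0.4779, -0.183, 0.0277]
tcp_rot: [0.487, -0.487, -0.513, 0.513]
force: [-4.2, -0.1, 5.4]
finger_gap: -0.0004
```

Request:
{"api": "jog_arm", "payload": {"deltas": [[1,0,0,-0.02,0],[1,0,0,-0.04,0],[1,0,0,-0.06,0],[1,0,0,-0.08,0]]}}

```text
time: 6.42
position: [0.4779, -0.183, 0.0269]
tcp_rot: [0.487, -0.487, -0.513, 0.513]
force: [-3.9, -0.7, 5.8]
finger_gap: 0.0003
```

Request:
{"api": "jog_arm", "payload": {"deltas": [[1,0,0,-0.02,0],[1,0,0,-0.04,0],[1,0,0,-0.06,0],[1,0,0,-0.08,0]]}}

```text
time: 6.75
position: [0.4779, -0.183, 0.0262]
tcp_rot: [0.487, -0.487, -0.513, 0.513]
force: [-5.0, -1.5, 5.6]
finger_gap: 0.0001
```

Request:
{"api": "jog_arm", "payload": {"deltas": [[1,0,0,-0.02,0],[1,0,0,-0.04,0],[1,0,0,-0.06,0],[1,0,0,-0.08,0]]}}

```text
time: 7.08
position: [0.4778, -0.183, 0.0254]
tcp_rot: [0.487, -0.487, -0.513, 0.513]
force: [-4.5, -0.9, 6.0]
finger_gap: 0.0
```

Request:
{"api": "jog_arm", "payload": {"deltas": [[1,0,0,-0.02,0],[1,0,0,-0.04,0],[1,0,0,-0.06,0],[1,0,0,-0.08,0]]}}

```text
time: 7.42
position: [0.4778, -0.183, 0.0245]
tcp_rot: [0.487, -0.487, -0.513, 0.513]
force: [-3.3, -0.6, 5.5]
finger_gap: -0.0003
```

Request:
{"api": "jog_arm", "payload": {"deltas": [[1,0,0,-0.02,0],[1,0,0,-0.04,0],[1,0,0,-0.06,0],[1,0,0,-0.08,0]]}}

```text
time: 7.75
position: [0.4778, -0.183, 0.0237]
tcp_rot: [0.487, -0.487, -0.513, 0.513]
force: [-3.8, -0.7, 5.3]
finger_gap: -0.0001
```

Request:
{"api": "jog_arm", "payload": {"deltas": [[1,0,0,-0.02,0],[1,0,0,-0.04,0],[1,0,0,-0.06,0],[1,0,0,-0.08,0]]}}

```text
time: 8.08
position: [0.4778, -0.183, 0.0229]
tcp_rot: [0.487, -0.487, -0.513, 0.513]
force: [-4.1, -1.3, 6.0]
finger_gap: 0.0001
```

```bash
python3 - <<'E'
from h import *
s=arm.read_state();print(s['time'],s['position'],s['force'])
f=grab('side');c=f['frame'][200:310,245:385];save(cv2.resize(c,None,fx=5,fy=5,interpolation=cv2.INTER_CUBIC),'p3.png')
E
```

```text
8.0833 [ 0.47782876 -0.18301579  0.02293196] [-4.1366844  -1.3237682   6.00503239]
```

View pics/p3.png

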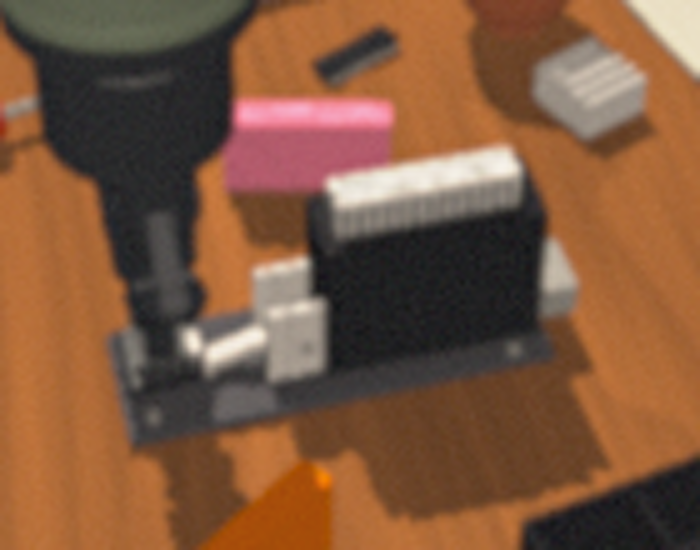

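Request:
{"api": "jog_arm", "payload": {"deltas": [[1,0,0,-0.02,0],[1,0,0,-0.04,0],[1,0,0,-0.06,0],[1,0,0,-0.08,0]]}}

```text
time: 8.47
position: [0.4778, -0.183, 0.0221]
tcp_rot: [0.487, -0.487, -0.513, 0.513]
force: [-4.3, -0.0, 5.6]
finger_gap: 0.0002
```

Request:
{"api": "jog_arm", "payload": {"deltas": [[1,0,0,-0.02,0],[1,0,0,-0.04,0],[1,0,0,-0.06,0]]}}

```text
time: 8.72
position: [0.4778, -0.183, 0.0215]
tcp_rot: [0.487, -0.487, -0.513, 0.513]
force: [-4.6, 0.2, 5.7]
finger_gap: 0.0001
```

Request:
{"api": "jog_arm", "payload": {"deltas": [[1,0,0,-0.02,0],[1,0,0,-0.04,0],[1,0,0,-0.06,0]]}}

```text
time: 8.97
position: [0.4779, -0.183, 0.0209]
tcp_rot: [0.487, -0.487, -0.513, 0.513]
force: [-3.9, 0.6, 5.5]
finger_gap: 0.0
```

Request:
{"api": "jog_arm", "payload": {"deltas": [[1,0,0,-0.02,0],[1,0,0,-0.04,0]]}}

```text
time: 9.13
position: [0.4779, -0.183, 0.0205]
tcp_rot: [0.487, -0.487, -0.513, 0.513]
force: [-3.5, 0.1, 4.6]
finger_gap: 0.0005
```

Request:
{"api": "jog_arm", "payload": {"deltas": [[1,0,0,-0.02,0],[1,0,0,-0.04,0]]}}

```text
time: 9.3
position: [0.4779, -0.183, 0.0201]
tcp_rot: [0.487, -0.487, -0.513, 0.513]
force: [-4.1, -0.1, 5.4]
finger_gap: 0.0002
```

Request:
{"api": "jog_arm", "payload": {"deltas": [[1,0,0,-0.02,0],[1,0,0,-0.04,0]]}}

```text
time: 9.47
position: [0.4779, -0.183, 0.0197]
tcp_rot: [0.487, -0.487, -0.513, 0.513]
force: [-4.1, 0.6, 5.8]
finger_gap: -0.0001
```

Request:
{"api": "jog_arm", "payload": {"deltas": [[1,0,0,-0.02,0],[1,0,0,-0.03,0]]}}

```text
time: 9.63
position: [0.4779, -0.183, 0.0194]
tcp_rot: [0.487, -0.487, -0.513, 0.513]
force: [-4.4, 0.3, 6.1]
finger_gap: 0.0001
```

Request:
{"api": "jog_arm", "payload": {"deltas": [[1,0,0,-0.02,0],[1,0,0,-0.03,0]]}}

```text
time: 9.8
position: [0.4779, -0.183, 0.0191]
tcp_rot: [0.487, -0.487, -0.513, 0.513]
force: [-2.7, -0.4, 5.1]
finger_gap: -0.0003
```

Request:
{"api": "jog_arm", "payload": {"deltas": [[1,0,0,-0.02,0],[1,0,0,-0.03,0]]}}

```text
time: 9.97
position: [0.4779, -0.183, 0.0189]
tcp_rot: [0.487, -0.487, -0.513, 0.513]
force: [-4.2, -0.5, 5.7]
finger_gap: 0.0001
```

Request:
{"api": "jog_arm", "payload": {"deltas": [[1,0,0,-0.02,0],[1,0,0,-0.03,0]]}}

```text
time: 10.13
position: [0.478, -0.183, 0.0186]
tcp_rot: [0.487, -0.487, -0.513, 0.513]
force: [-4.5, 0.1, 6.6]
finger_gap: -0.0002
```

Request:
{"api": "jog_arm", "payload": {"deltas": [[1,0,0,-0.02,0],[1,0,0,-0.03,0]]}}

```text
time: 10.3
position: [0.478, -0.183, 0.0183]
tcp_rot: [0.487, -0.487, -0.513, 0.513]
force: [-3.4, 0.4, 8.1]
finger_gap: 0.0
```

Request:
{"api": "jog_arm", "payload": {"deltas": [[1,0,0,-0.01,0],[1,0,0,-0.01,0]]}}

```text
time: 10.47
position: [0.478, -0.183, 0.0183]
tcp_rot: [0.487, -0.487, -0.513, 0.513]
force: [-3.8, 0.6, 8.9]
finger_gap: 0.0001
```

Request:
{"api": "jog_arm", "payload": {"deltas": [[1,0,0,-0.01,0],[1,0,0,-0.01,0]]}}

```text
time: 10.63
position: [0.478, -0.183, 0.0182]
tcp_rot: [0.487, -0.487, -0.513, 0.513]
force: [-5.0, -0.3, 8.9]
finger_gap: -0.0
```

Request:
{"api": "jog_arm", "payload": {"deltas": [[1,0,0,-0.01,0],[1,0,0,-0.02,0]]}}

```text
time: 10.8
position: [0.478, -0.183, 0.018]
tcp_rot: [0.487, -0.487, -0.513, 0.513]
force: [-5.0, 0.3, 9.9]
finger_gap: 0.0001
```

Request:
{"api": "jog_arm", "payload": {"deltas": [[1,0,0,-0.01,0],[1,0,0,-0.01,0]]}}

```text
time: 10.97
position: [0.478, -0.183, 0.018]
tcp_rot: [0.487, -0.487, -0.513, 0.513]
force: [-4.2, 0.6, 11.5]
finger_gap: 0.0007
```

Request:
{"api": "jog_arm", "payload": {"deltas": [[1,0,0,-0.01,0],[1,0,0,-0.01,0],[1,0,0,-0.01,0]]}}

```text
time: 11.22
position: [0.478, -0.183, 0.0179]
tcp_rot: [0.487, -0.487, -0.513, 0.513]
force: [-4.4, 0.1, 10.7]
finger_gap: 0.0002
```

Request:
{"api": "jog_arm", "payload": {"deltas": [[1,0,0,-0.01,0],[1,0,0,-0.02,0],[1,0,0,-0.02,0],[1,0,0,-0.02,0]]}}

```text
time: 11.55
position: [0.478, -0.1831, 0.0177]
tcp_rot: [0.487, -0.487, -0.513, 0.513]
force: [-4.4, 1.0, 12.8]
finger_gap: 0.0002
```

```bash
python3 - <<'E'
from h import *
s=arm.read_state();print(s['time'],s['position'],s['force'])
f=grab('side');c=f['frame'][200:310,245:385];save(cv2.resize(c,None,fx=5,fy=5,interpolation=cv2.INTER_CUBIC),'p4.png')
E
```

```text
11.55 [ 0.47803272 -0.18305839  0.01770583] [-4.36791023  1.02244921 12.77880853]
```

View pics/p4.png

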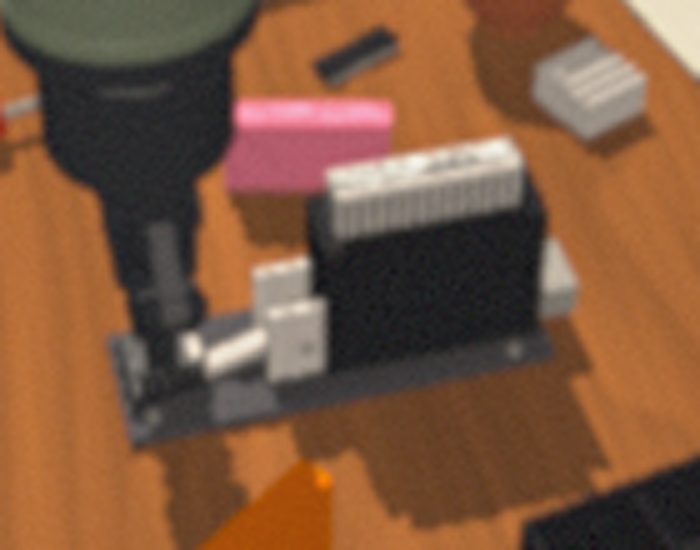

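The module stands well proud of the rim (crop 425,180). Force climbs with almost no travel, so the tab is on its stop. I'll hold here.

Request:
{"api": "jog_arm", "payload": {"deltas": [[1,0,0,0,0],[1,0,0,0,0],[1,0,0,0,0],[1,0,0,0,0],[1,0,0,0,0],[1,0,0,0,0],[1,0,0,0,0],[1,0,0,0,0]]}}

```text
time: 12.27
position: [0.478, -0.183, 0.0177]
tcp_rot: [0.487, -0.487, -0.513, 0.513]
force: [-5.3, 0.4, 12.1]
finger_gap: 0.0001
```

Request:
{"api": "jog_arm", "payload": {"deltas": [[1,0,0,0,0],[1,0,0,0,0],[1,0,0,0,0],[1,0,0,0,0],[1,0,0,0,0],[1,0,0,0,0]]}}

```text
time: 12.77
position: [0.4781, -0.183, 0.0177]
tcp_rot: [-0.487, 0.487, 0.513, -0.513]
force: [-5.5, -0.7, 12.0]
finger_gap: -0.0001
```

```bash
python3 - <<'E'
from h import *
s=arm.read_state();print(s['time'],s['position'],s['force'])
E
```

```text
12.7667 [ 0.47805618 -0.18302654  0.01772026] [-5.49896924 -0.67646538 11.95455482]
```

Request:
{"api": "jog_arm", "payload": {"deltas": [[1,0,0,0.1,0],[1,0,0,0.5,0],[1,0,0,1.5,0],[1,0,0,4,0],[1,0,0,8,0],[1,0,0,12,0],[1,0,0,16,0],[1,0,0,16,0]]}}

```text
time: 13.43
position: [0.4801, -0.1831, 0.1844]
tcp_rot: [-0.484, 0.489, 0.514, -0.511]
force: [0.8, -0.3, 0.7]
finger_gap: 0.0001
```

```bash
python3 - <<'E'
from h import *
s=arm.read_state();print(s['time'],s['position'],s['force'])
for n in ['side','scene']:
    f=grab(n);W=cloud(f);z=W[...,2]
    sl=(slice(200,310),slice(245,385)) if n=='side' else (slice(170,290),slice(180,300))
    save(cv2.resize(f['frame'][sl],None,fx=5,fy=5,interpolation=cv2.INTER_CUBIC),'p5%s.png'%n)
    near=(abs(W[...,0]-.595)<.06)&(abs(W[...,1]+.177)<.03)
    p=W[near&(z>.088)&(z<.125)]
    A=np.c_[p[:,0]-.595,p[:,1]+.177,np.ones(len(p))]
    top=p[p[:,2]>np.percentile(p[:,2],40)]
    print(n,len(p),p.min(0),p.max(0))
    xs=np.arange(.555,.640,.01)
    print([(round(x,3),round(np.nanmax(p[abs(p[:,0]-x)<.005,2],initial=0),4)) for x in xs])
    print(cv2.minAreaRect((top[:,:2]*1000).astype(np.float32)))
    t=W[(np.hypot(W[...,0]-.482,W[...,1]+.183)<.02)&(z<.04)&(z>.01)]
    if len(t):
        A=np.c_[t[:,0]-.478,t[:,1]+.183,np.ones(len(t))];print('tab',np.linalg.lstsq(A,t[:,2],rcond=None)[0].round(3))
E
```

```text
13.4333 [ 0.48014561 -0.18313952  0.18438387] [ 0.84968736 -0.28357002  0.74668204]
side 356 [ 0.55630405 -0.18819873  0.08800933] [ 0.63767012 -0.16603075  0.10628694]
[(np.float64(0.555), np.float64(0.1047)), (np.float64(0.565), np.float64(0.1057)), (np.float64(0.575), np.float64(0.1063)), (np.float64(0.585), np.float64(0.104)), (np.float64(0.595), np.float64(0.1025)), (np.float64(0.605), np.float64(0.1025)), (np.float64(0.615), np.float64(0.1006)), (np.float64(0.625), np.float64(0.1001)), (np.float64(0.635), np.float64(0.0988))]
((596.1837768554688, -178.03244018554688), (77.00386810302734, 19.488636016845703), 0.9254677891731262)
tab [0.044 0.031 0.019]
scene 400 [ 0.55781437 -0.18725746  0.08809027] [ 0.64007678 -0.16762426  0.104742  ]
[(np.float64(0.555), np.float64(0.1034)), (np.float64(0.565), np.float64(0.1047)), (np.float64(0.575), np.float64(0.1042)), (np.float64(0.585), np.float64(0.1034)), (np.float64(0.595), np.float64(0.103)), (np.float64(0.605), np.float64(0.1011)), (np.float64(0.615), np.float64(0.1002)), (np.float64(0.625), np.float64(0.0993)), (np.float64(0.635), np.float64(0.0981))]
((598.731689453125, -177.3268280029297), (82.61328125, 16.161893844604492), 3.0828857421875)
tab [0.154 0.029 0.018]
```

View pics/p5side.png

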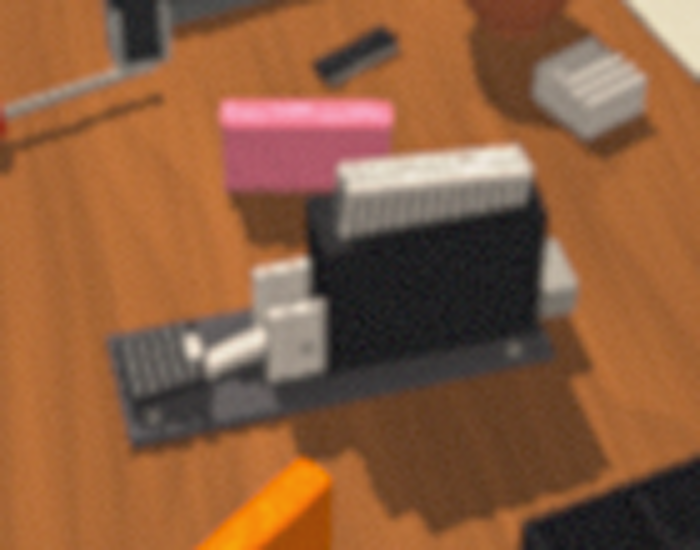

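View pics/p5scene.png

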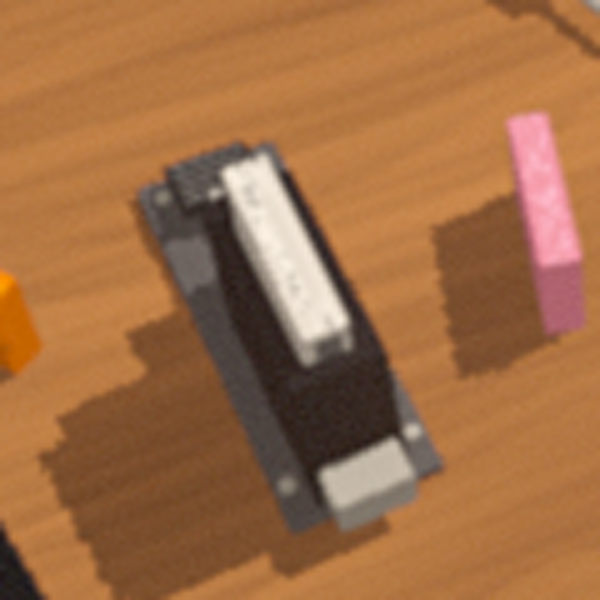

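The tab stays home and the module stays raised, pitched about 5° with its -x end up. Its top runs from z 0.104 to 0.098 and is centred near (0.597, -0.177). I'll move over it with the gripper open.

Request:
{"api": "jog_arm", "payload": {"deltas": [[0,3,0.2,0,0],[0,6,0.4,0,0],[0,9,0.6,0,0],[0,11.9,0.6,0,0],[0,11.9,0.6,0,0],[0,11.9,0.6,0,0],[0,11.9,0.6,0,0],[0,11.9,0.6,0,0]]}}

```text
time: 14.2
position: [0.5962, -0.1772, 0.1772]
tcp_rot: [0.487, -0.487, -0.513, 0.513]
force: [-0.2, 0.6, 0.5]
finger_gap: 0.0855
```

```bash
python3 - <<'E'
from h import *
s=arm.read_state();print(s['time'],s['position'],s['force'],s['finger_gap'])
f=grab('wrist');save(f['frame'],'p6w.png')
W=cloud(f);z=W[...,2]
near=(abs(W[...,0]-.595)<.06)&(abs(W[...,1]+.177)<.03)
p=W[near&(z>.092)&(z<.125)]
print(p.min(0),p.max(0))
for x in np.arange(.56,.64,.01):
    q=p[abs(p[:,0]-x)<.003]
    if len(q): print(x.round(3),np.percentile(q[:,1],[1,99]).round(4),q[:,2].max().round(4))
E
```

```text
14.2 [ 0.59615195 -0.17721027  0.1772491 ] [-0.2154418   0.57130365  0.5116073 ] 0.08550478925160286
[ 0.55757297 -0.18613797  0.09222319] [ 0.63853208 -0.16675662  0.10532879]
0.56 [-0.186  -0.1703] 0.1052
0.57 [-0.1857 -0.1698] 0.1045
0.58 [-0.1853 -0.1696] 0.103
0.59 [-0.1843 -0.169 ] 0.1021
0.6 [-0.1839 -0.1684] 0.1008
0.61 [-0.1835 -0.1683] 0.1006
0.62 [-0.1831 -0.1678] 0.0995
0.63 [-0.1827 -0.1672] 0.0983
```

View pics/p6w.png

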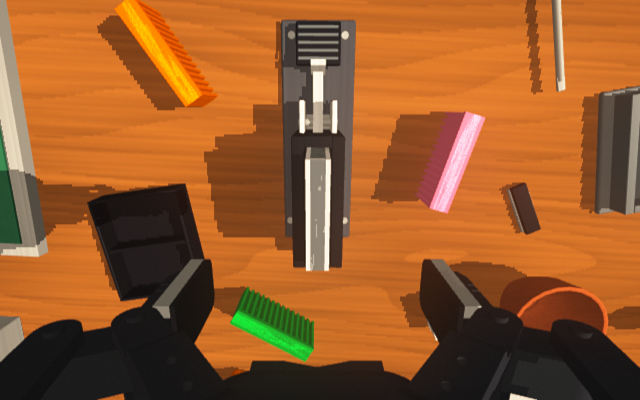

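The wrist view shows the module at column 317, midway between the pads (212 and 422), so it is well aligned. I'll descend.

Request:
{"api": "jog_arm", "payload": {"deltas": [[0,0,0,-3,0],[0,0,0,-5.5,0],[0,0,0,-7.5,0],[0,0,0,-8.7,0],[0,0,0,-9.3,0],[0.5,0,0,-9.3,0],[0.6,0,0,-9.3,0],[0.6,0,0,-9.3,0]]}}

```text
time: 14.92
position: [0.5975, -0.1771, 0.0856]
tcp_rot: [-0.486, 0.487, 0.513, -0.513]
force: [-0.9, -0.3, -0.4]
finger_gap: 0.0512
```

```bash
python3 - <<'E'
from h import *
s=arm.read_state();print(s['time'],s['position'],s['force'],s['finger_gap'])
for n in ['side','scene']:
    f=grab(n)
    sl=(slice(180,290),slice(265,405)) if n=='side' else (slice(150,270),slice(180,300))
    save(cv2.resize(f['frame'][sl],None,fx=5,fy=5,interpolation=cv2.INTER_CUBIC),'p7%s.png'%n)
E
```

```text
14.9167 [ 0.59745687 -0.17710986  0.08564774] [-0.89611617 -0.30138117 -0.40668313] 0.051235402614642586
```

View pics/p7side.png

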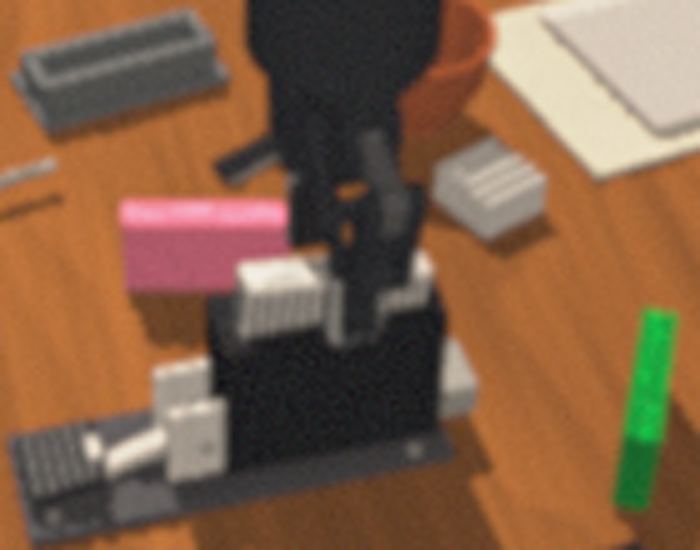

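View pics/p7scene.png

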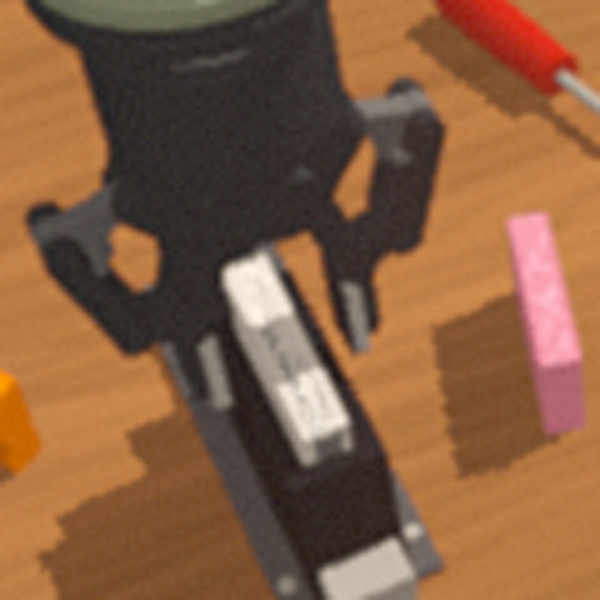

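Pads straddle the module midway along it, with the tips just above the rim (side crop 355,335). I'll close stepwise and watch the side force.

Request:
{"api": "jog_arm", "payload": {"deltas": [[0.65,0,0,0,0],[0.68,0,0,0,0],[0.7,0,0,0,0],[0.7,0,0,0,0],[0.7,0,0,0,0]]}}

```text
time: 15.43
position: [0.597, -0.177, 0.0845]
tcp_rot: [0.487, -0.487, -0.513, 0.513]
force: [-0.5, 0.3, -0.1]
finger_gap: 0.0255
```

Request:
{"api": "jog_arm", "payload": {"deltas": [[0.74,0,0,0,0],[0.74,0,0,0,0],[0.74,0,0,0,0]]}}

```text
time: 15.68
position: [0.597, -0.177, 0.0844]
tcp_rot: [0.487, -0.487, -0.513, 0.513]
force: [-0.5, 0.1, 0.7]
finger_gap: 0.0219
```

Request:
{"api": "jog_arm", "payload": {"deltas": [[0.78,0,0,0,0],[0.78,0,0,0,0],[0.78,0,0,0,0]]}}

```text
time: 15.93
position: [0.597, -0.177, 0.0844]
tcp_rot: [0.487, -0.487, -0.513, 0.513]
force: [-0.4, 0.0, 0.1]
finger_gap: 0.0189
```

Request:
{"api": "jog_arm", "payload": {"deltas": [[0.8,0,0,0,0],[0.8,0,0,0,0],[0.8,0,0,0,0]]}}

```text
time: 16.18
position: [0.597, -0.177, 0.0845]
tcp_rot: [0.487, -0.487, -0.513, 0.513]
force: [-0.4, 0.2, 0.2]
finger_gap: 0.0171
```

No side load at a 17 mm gap, so I close fully.

Request:
{"api": "jog_arm", "payload": {"deltas": [[0.82,0,0,0,0],[0.85,0,0,0,0],[0.9,0,0,0,0],[1,0,0,0,0],[1,0,0,0,0],[1,0,0,0,0]]}}

```text
time: 16.68
position: [0.597, -0.177, 0.0845]
tcp_rot: [0.487, -0.487, -0.513, 0.513]
force: [-1.4, 1.1, 2.1]
finger_gap: 0.0146
```

Request:
{"api": "jog_arm", "payload": {"deltas": [[1,0,0,0.05,0],[1,0,0,0.1,0],[1,0,0,0.2,0],[1,0,0,0.3,0]]}}

```text
time: 17.02
position: [0.5969, -0.177, 0.0874]
tcp_rot: [0.487, -0.487, -0.513, 0.513]
force: [0.2, 0.6, -1.6]
finger_gap: 0.0146
```

Request:
{"api": "jog_arm", "payload": {"deltas": [[1,0,0,0.3,0],[1,0,0,0.6,0],[1,0,0,1,0],[1,0,0,1.4,0]]}}

```text
time: 17.35
position: [0.597, -0.177, 0.102]
tcp_rot: [-0.487, 0.487, 0.513, -0.513]
force: [0.5, -0.2, -1.0]
finger_gap: 0.0146
```

Request:
{"api": "jog_arm", "payload": {"deltas": [[1,0,0,0.5,0],[1,0,0,1,0],[1,0,0,2,0],[1,0,0,3,0],[1,0,0,4.5,0],[1,0,0,6,0],[1,0,0,7,0],[1,0,0,7,0]]}}

```text
time: 18.02
position: [0.5978, -0.1771, 0.174]
tcp_rot: [-0.486, 0.488, 0.513, -0.512]
force: [-0.2, 0.2, -1.1]
finger_gap: 0.0145
```

```bash
python3 - <<'E'
from h import *
s=arm.read_state();print(s['time'],s['position'],s['force'],s['finger_gap'])
for n in ['side']:
    f=grab(n)
    sl=(slice(130,290),slice(240,430))
    save(cv2.resize(f['frame'][sl],None,fx=4,fy=3.6,interpolation=cv2.INTER_CUBIC),'p8%s.png'%n)
E
```

```text
18.0167 [ 0.59779224 -0.17709516  0.17395185] [-0.2186797   0.16551354 -1.14453878] 0.01448260556938457
```

View pics/p8side.png

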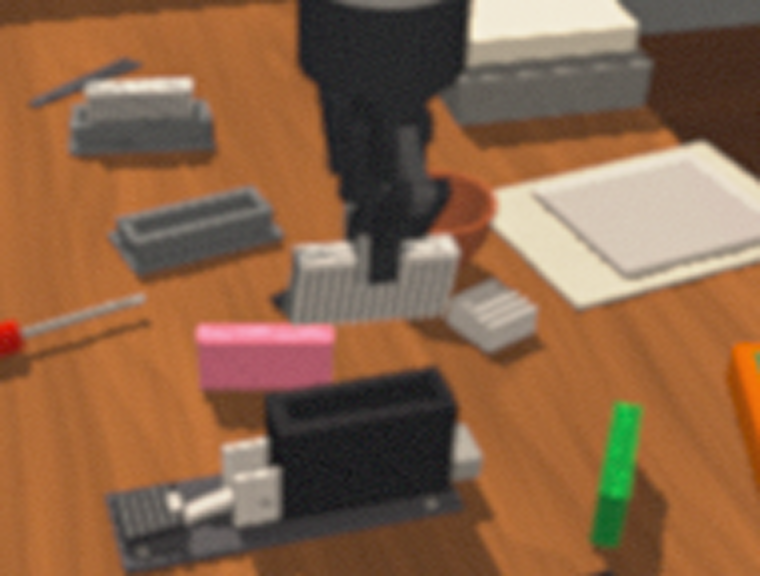

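Module is in the grip and clear of the dock (crop 375,285); the well is empty. I'll carry it above the empty cradle.

Request:
{"api": "jog_arm", "payload": {"deltas": [[1,-0.3,1.5,0,0],[1,-0.8,4.5,0,2],[1,-1.4,8,0,4],[1,-2,11.5,0,6],[1,-2.6,15,0,8],[1,-3.2,18.5,0,10],[1,-3.8,22,0,10],[1,-4.3,25,0,10]]}}

```text
time: 18.73
position: [0.553, 0.0753, 0.1708]
tcp_rot: [0.44, -0.439, -0.554, 0.554]
force: [-0.0, 0.1, -1.7]
finger_gap: 0.0143
```

Request:
{"api": "jog_arm", "payload": {"deltas": [[1,-0.2,2,0,0],[1,-0.3,3.15,0,0],[1,-0.3,3.15,0,0],[1,-0.3,3.15,0,0],[1,-0.3,3.15,0,0],[1,-0.3,3.15,0,0]]}}

```text
time: 19.23
position: [0.5512, 0.1031, 0.1712]
tcp_rot: [0.441, -0.441, -0.553, 0.553]
force: [0.2, -0.7, -0.9]
finger_gap: 0.0145
```

```bash
cat > m.py <<'E'
from h import *
import sys
tag=sys.argv[1]
s=arm.read_state();print(s['time'],s['position'],s['force'],s['finger_gap'])
tp=s['position']
for n in ['side','scene','wrist']:
    f=grab(n);W=cloud(f);z=W[...,2];im=f['frame']
    save(im,'%s%s.png'%(tag,n))
    d=np.hypot(W[...,0]-.551,W[...,1]-.1045)
    p=W[(d<.07)&(z>.02)&(z<.028)]
    if len(p):print(n,'cradle walls',len(p),cv2.minAreaRect((p[:,:2]*1000).astype(np.float32)))
    m=W[(np.hypot(W[...,0]-tp[0],W[...,1]-tp[1])<.06)&(z>tp[2]-.045)&(z<tp[2]+.03)&(im.min(-1)>110)&(np.ptp(im.astype(int),axis=-1)<30)]
    if len(m)>30:
        a=np.radians(13.1);u=(m[:,:2]-tp[:2])@np.array([np.cos(a),np.sin(a)]);v=(m[:,:2]-tp[:2])@np.array([-np.sin(a),np.cos(a)])
        print(n,'mod',len(m),'u',np.percentile(u,[1,99]).round(4),'v',np.percentile(v,[1,99]).round(4),'z-tcp',np.percentile(m[:,2]-tp[2],[1,99]).round(4))
        for lo in np.arange(-.04,.04,.01):
            q=m[(u>lo)&(u<lo+.01)]
            if len(q)>3: print('  ',lo.round(3),'z',(np.percentile(q[:,2],[2,98])-tp[2]).round(4), 'v',np.percentile(v[(u>lo)&(u<lo+.01)],[2,98]).round(4))
E
python3 m.py p9
```

```text
19.2333 [0.55117275 0.10308578 0.17122151] [ 0.22189821 -0.73804242 -0.91468104] 0.014523869180656113
side cradle walls 249 ((550.4297485351562, 103.04931640625), (104.45692443847656, 40.51648712158203), 12.813163757324219)
side mod 310 u [-0.0409  0.0361] v [-0.0109  0.0006] z-tcp [-0.0254  0.0198]
   -0.04 z [-0.0234  0.0199] v [-0.01   -0.0009]
   -0.03 z [-0.025   0.0193] v [-0.0094 -0.0007]
   -0.02 z [-0.0251  0.0189] v [-0.0101 -0.0008]
   -0.01 z [-0.0263 -0.0049] v [-0.01   -0.0026]
   0.0 z [-0.0227  0.0205] v [-0.015  -0.0038]
   0.01 z [-0.0242  0.0138] v [-0.0095 -0.003 ]
   0.02 z [-0.0254  0.014 ] v [-0.0101 -0.0016]
   0.03 z [-0.0218  0.0132] v [-0.0088 -0.002 ]
scene cradle walls 374 ((551.0115356445312, 103.14482116699219), (104.854736328125, 39.3659782409668), 13.074580192565918)
scene mod 478 u [-0.0388  0.0409] v [-0.0119  0.0068] z-tcp [-0.0265  0.0163]
   -0.04 z [-0.0235  0.0105] v [-0.0097 -0.0042]
   -0.03 z [-0.0229  0.0146] v [-0.0099 -0.0047]
   -0.02 z [-0.0225 -0.0076] v [-0.0088 -0.0051]
   -0.01 z [-0.0244  0.0034] v [-0.0096  0.0004]
   0.0 z [-0.0246  0.0187] v [-0.0138  0.0107]
   0.01 z [-0.0253  0.0187] v [-0.011   0.0068]
   0.02 z [-0.0265  0.0138] v [-0.0096  0.0056]
   0.03 z [-0.0265  0.013 ] v [-0.0096  0.0057]
wrist cradle walls 1116 ((550.043212890625, 104.31832885742188), (102.6321792602539, 36.82929992675781), 13.443840980529785)
wrist mod 582 u [-0.037   0.0407] v [-0.0067  0.0066] z-tcp [0.0107 0.0196]
   -0.04 z [0.0174 0.0198] v [-0.0065  0.0067]
   -0.03 z [0.0164 0.0189] v [-0.0066  0.0064]
   -0.02 z [0.0163 0.0179] v [-0.0066  0.0034]
   0.01 z [0.0126 0.0145] v [-0.0049  0.0055]
   0.02 z [0.0114 0.0138] v [-0.0066  0.0009]
   0.03 z [0.0105 0.0128] v [-0.0068  0.0017]
```

View pics/p9wrist.png

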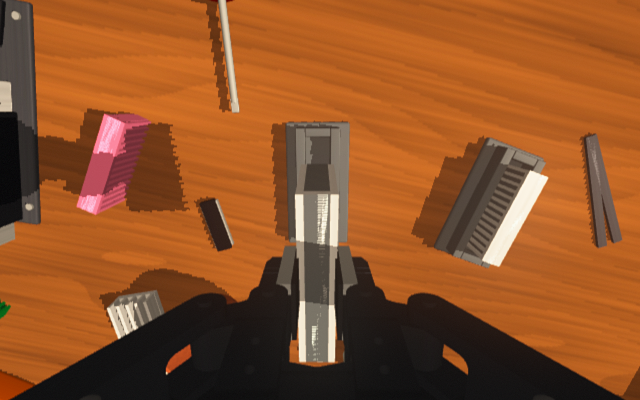

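View pics/p9side.png

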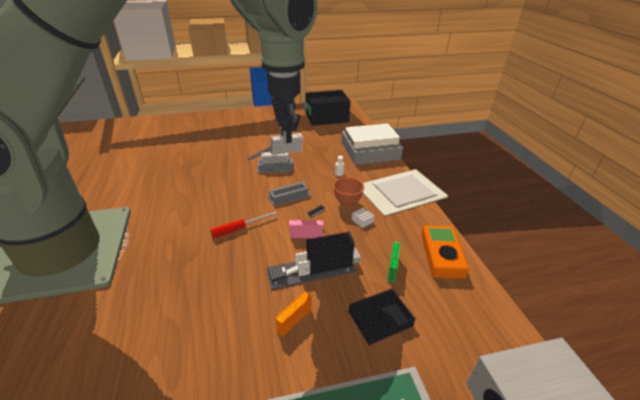

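```bash
cat > c.py <<'E'
from h import *
s=arm.read_state();tp=s['position'];print(s['time'],tp,s['force'])
w,x,y,zq=s['tcp_rot'];from scipy.spatial.transform import Rotation as R
M=R.from_quat([x,y,zq,w]).as_matrix();jx=M[:,0];print('jaw axis yaw',np.degrees(np.arctan2(jx[1],jx[0])),'tool y',M[:,1].round(3))
for n in ['wrist','side','scene']:
    f=grab(n);W=cloud(f);z=W[...,2]
    a=np.radians(13.1);e=np.array([np.cos(a),np.sin(a)]);nn=np.array([-np.sin(a),np.cos(a)])
    d=W[...,:2]-np.array([.551,.1045]);u=d@e;v=d@nn
    k=(abs(u)<.06)&(abs(v)<.035)
    out=[]
    for lo in np.arange(-.05,.05,.01):
        q=k&(u>lo)&(u<lo+.01)
        wl=q&(z>.0215)&(z<.027)
        vv=v[wl];pos=vv[vv>.004];neg=vv[vv<-.004]
        bs=v[q&(z>.004)&(z<.008)&(abs(v)>.021)]
        out.append((round(lo+.005,3),*[np.round(g*1000,1) for g in ((neg.min(),neg.max()) if len(neg)>5 else (np.nan,np.nan))],*[np.round(g*1000,1) for g in ((pos.min(),pos.max()) if len(pos)>5 else (np.nan,np.nan))],*(np.round([bs.min()*1000,bs.max()*1000],1) if len(bs) else ())))
    print(n);[print('  ',*o) for o in out]
E
python3 c.py
```

```text
19.3833 [0.55109601 0.10371152 0.17138953] [ 0.5531288   1.04032153 -0.74895147]
jaw axis yaw 102.93601866893805 tool y [-0. -0. -1.]
wrist
   -0.045 -18.2 -4.1 4.1 18.2 -28.1 27.2
   -0.035 -18.5 -10.8 10.7 18.3 -27.4 27.3
   -0.025 -18.5 -10.9 10.8 18.4 -27.7 27.6
   -0.015 -18.0 -15.2 14.2 17.7 -28.0 27.8
   -0.005 -18.2 -17.2 16.0 17.9 -27.4 27.8
   0.005 nan nan nan nan -27.7 27.2
   0.015 nan nan 17.9 18.1 -28.0 27.5
   0.025 nan nan 18.0 18.2 -27.3 27.7
   0.035 nan nan 18.2 18.4 -27.6 27.8
   0.045 nan nan nan nan -27.9 27.1
side
   -0.045 -20.6 -6.6 5.3 17.3 -29.0 -23.2
   -0.035 -20.7 -11.1 9.1 19.2 -28.4 -22.4
   -0.025 -19.6 -10.2 7.4 17.4 -28.6 -22.8
   -0.015 -20.0 -12.0 9.4 14.8 -29.8 -22.1
   -0.005 -20.1 -13.7 8.1 17.0 -28.2 -22.3
   0.005 -19.5 -11.4 9.4 17.5 -29.1 -21.9
   0.015 -20.3 -11.3 8.4 17.8 -27.5 -21.2
   0.025 -21.4 -11.8 8.8 17.8 -27.6 -24.3
   0.035 -23.0 -13.2 9.9 18.0 -30.1 -23.2
   0.045 -20.1 -6.0 5.2 17.0 -27.1 -21.5
scene
   -0.045 -20.1 -5.0 5.6 16.7 -29.6 -21.3
   -0.035 -19.0 -12.2 8.9 17.1 -30.4 -21.3
   -0.025 -20.4 -11.6 8.6 16.8 -29.2 -21.4
   -0.015 -20.6 -13.6 8.9 17.8 -29.5 -21.1
   -0.005 -20.2 -11.1 8.0 16.9 -29.4 -21.1
   0.005 -21.1 -13.1 9.2 16.0 -28.9 -23.1
   0.015 -20.4 -11.5 9.2 17.0 -29.4 -21.1
   0.025 -20.0 -13.2 9.8 17.1 -29.3 -21.9
   0.035 -19.9 -11.8 8.9 17.5 -30.6 -22.1
   0.045 -20.3 -6.2 4.2 15.8 -29.7 25.7
```

The wrist view puts the cradle centre at (0.551, 0.1045), yaw 13.1°. That matches the commanded pose, with the module centred in the grip. I'll lower it, then verify above the walls.

Request:
{"api": "jog_arm", "payload": {"deltas": [[1,0,0,-2,0],[1,0,0,-4.5,0],[1,0,0,-7,0],[1,0,0,-9,0],[1,0,0,-10,0],[1,0,0,-10.3,0],[1,0,0,-10.3,0],[1,0,0,-10.3,0]]}}

```text
time: 20.2
position: [0.5514, 0.1047, 0.0695]
tcp_rot: [-0.44, 0.44, 0.554, -0.553]
force: [-0.5, 0.0, -1.6]
finger_gap: 0.014
```

Request:
{"api": "jog_arm", "payload": {"deltas": [[1,0,0,0,0],[1,0,0,0,0],[1,0,0,0,0],[1,0,0,0,0]]}}

```text
time: 20.53
position: [0.5511, 0.1045, 0.0689]
tcp_rot: [-0.44, 0.44, 0.553, -0.553]
force: [0.7, -1.0, -0.8]
finger_gap: 0.0144
```

```bash
python3 m.py p10; python3 - <<'E'
import cv2
a=cv2.imread('pics/p10side.png')[150:225,240:340];b=cv2.imread('pics/p10scene.png')[130:220,305:415]
cv2.imwrite('pics/p10a.png',cv2.resize(a,None,fx=7,fy=7,interpolation=2));cv2.imwrite('pics/p10b.png',cv2.resize(b,None,fx=6,fy=6,interpolation=2))
E
```

```text
20.5333 [0.55113464 0.10451833 0.06887038] [ 0.65581854 -1.0236451  -0.80159559] 0.014440733002800079
side cradle walls 233 ((550.2675170898438, 101.4571533203125), (105.05615234375, 42.20740509033203), 10.74526596069336)
side mod 324 u [-0.0504  0.0452] v [-0.0158  0.0157] z-tcp [-0.0448  0.0207]
   -0.04 z [-0.0275  0.0205] v [-0.0094  0.009 ]
   -0.03 z [-0.0439  0.0196] v [-0.0105  0.0145]
   -0.02 z [-0.0439  0.0184] v [-0.0095  0.0144]
   -0.01 z [-0.0442 -0.0052] v [-0.0098  0.0155]
   0.0 z [-0.0435  0.0269] v [-0.0148  0.0154]
   0.01 z [-0.032   0.0143] v [-0.0094  0.0021]
   0.02 z [-0.0278  0.0148] v [-0.0095  0.    ]
   0.03 z [-0.0362  0.0137] v [-0.0126 -0.002 ]
scene cradle walls 252 ((551.328125, 103.08118438720703), (104.19705963134766, 39.025543212890625), 12.433955192565918)
scene mod 408 u [-0.0474  0.0505] v [-0.0167  0.0124] z-tcp [-0.0448  0.0154]
   -0.04 z [-0.0212  0.0051] v [-0.0092 -0.0049]
   -0.03 z [-0.0242  0.0028] v [-0.009  -0.0053]
   -0.02 z [-0.0264 -0.0095] v [-0.0093 -0.0053]
   -0.01 z [-0.0248  0.0048] v [-0.0094  0.0017]
   0.0 z [-0.0282  0.0148] v [-0.0094  0.005 ]
   0.01 z [-0.0287  0.0198] v [-0.0127  0.0081]
   0.02 z [-0.028   0.0142] v [-0.0102  0.005 ]
   0.03 z [-0.0443  0.0133] v [-0.0111  0.0125]
wrist cradle walls 3283 ((529.9921875, 99.59954071044922), (61.444183349609375, 37.14081954956055), 13.146611213684082)
wrist mod 4095 u [-0.0501  0.0403] v [-0.0116  0.0175] z-tcp [-0.045   0.0191]
   -0.04 z [-0.0449  0.0194] v [-0.007  0.017]
   -0.03 z [-0.0449  0.0187] v [-0.007   0.0166]
   -0.02 z [-0.045   0.0175] v [-0.003   0.0179]
   -0.01 z [-0.045  -0.0438] v [0.013  0.0181]
   0.0 z [-0.045   0.0148] v [-0.0047  0.0177]
   0.01 z [0.0121 0.0146] v [-0.0067  0.0069]
   0.02 z [0.0111 0.0136] v [-0.0073  0.0074]
   0.03 z [0.0101 0.0125] v [-0.0075  0.0079]
```

View pics/p10a.png

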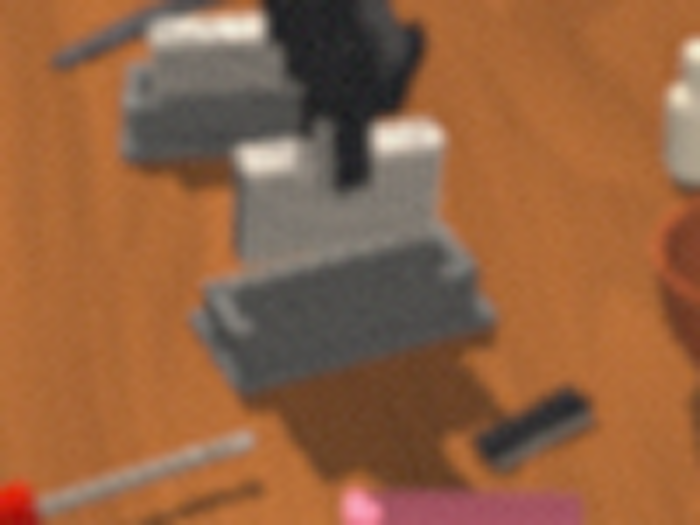

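View pics/p10b.png

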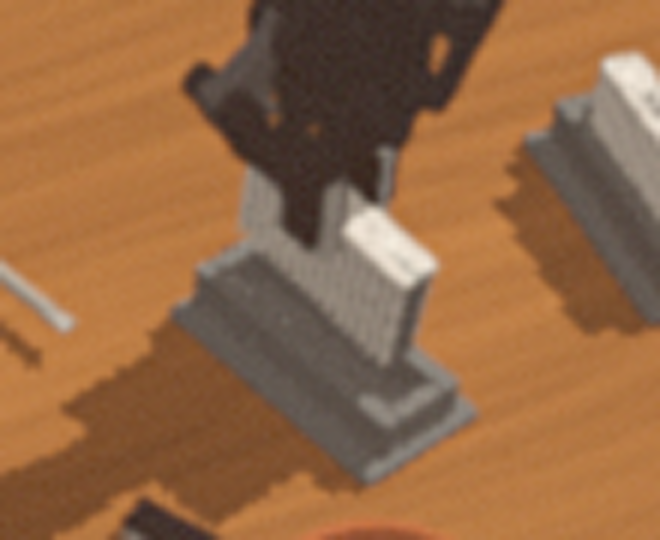

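View pics/p10wrist.png

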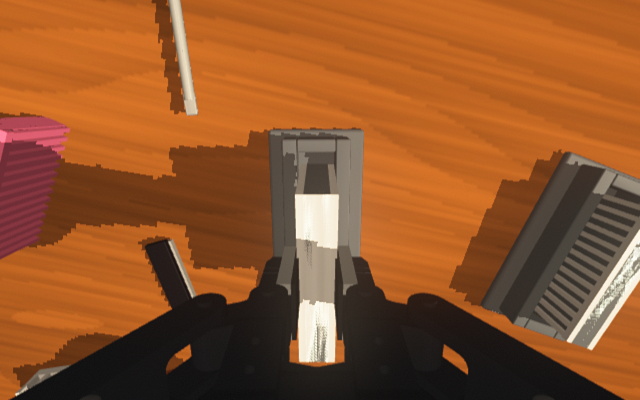

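Module hangs over the slot, centred (cradle columns 271–362, module at 317). Now I lower it slowly, watching the force.

Request:
{"api": "jog_arm", "payload": {"deltas": [[1,0,0,-0.4,0],[1,0,0,-0.8,0],[1,0,0,-1.2,0],[1,0,0,-1.5,0]]}}

```text
time: 21.02
position: [0.5508, 0.1045, 0.0527]
tcp_rot: [0.44, -0.44, -0.553, 0.554]
force: [-0.5, 1.0, -0.8]
finger_gap: 0.0142
```

Request:
{"api": "jog_arm", "payload": {"deltas": [[1,0,0,-0.2,0],[1,0,0,-0.4,0],[1,0,0,-0.6,0],[1,0,0,-0.8,0],[1,0,0,-1,0]]}}

```text
time: 21.43
position: [0.551, 0.1045, 0.0433]
tcp_rot: [0.44, -0.44, -0.553, 0.553]
force: [0.6, -0.3, -1.4]
finger_gap: 0.0143
```

Request:
{"api": "jog_arm", "payload": {"deltas": [[1,0,0,-0.1,0],[1,0,0,-0.2,0],[1,0,0,-0.3,0]]}}

```text
time: 21.68
position: [0.551, 0.1045, 0.0404]
tcp_rot: [0.44, -0.44, -0.553, 0.553]
force: [-0.5, -0.7, -1.3]
finger_gap: 0.0146
```

Request:
{"api": "jog_arm", "payload": {"deltas": [[1,0,0,-0.05,0],[1,0,0,-0.1,0],[1,0,0,-0.15,0]]}}

```text
time: 21.93
position: [0.551, 0.1045, 0.039]
tcp_rot: [0.44, -0.44, -0.553, 0.553]
force: [-0.5, -0.6, -2.2]
finger_gap: 0.0145
```

Request:
{"api": "jog_arm", "payload": {"deltas": [[1,0,0,-0.03,0],[1,0,0,-0.06,0]]}}

```text
time: 22.1
position: [0.5509, 0.1045, 0.0384]
tcp_rot: [0.44, -0.44, -0.553, 0.553]
force: [-1.1, -0.2, 2.2]
finger_gap: 0.0144
```

Request:
{"api": "jog_arm", "payload": {"deltas": [[1,0,0,-0.03,0],[1,0,0,-0.06,0]]}}

```text
time: 22.27
position: [0.5508, 0.1044, 0.038]
tcp_rot: [0.44, -0.44, -0.553, 0.554]
force: [-5.6, -1.3, 11.2]
finger_gap: 0.0143
```

Request:
{"api": "jog_arm", "payload": {"deltas": [[1,0,0,-0.03,0],[1,0,0,-0.05,0]]}}

```text
time: 22.43
position: [0.5506, 0.1045, 0.0378]
tcp_rot: [0.44, -0.44, -0.553, 0.554]
force: [-7.8, -2.4, 17.2]
finger_gap: 0.0143
```

The low end touches where expected (TCP z 0.0385). The grip is too firm to let it level, so I'll back off and ease the grip slightly.

Request:
{"api": "jog_arm", "payload": {"deltas": [[1,0,0,0.05,0],[1,0,0,0.08,0],[1,0,0,0.08,0]]}}

```text
time: 22.68
position: [0.5509, 0.1045, 0.0383]
tcp_rot: [0.44, -0.44, -0.553, 0.553]
force: [-3.6, -1.2, 5.6]
finger_gap: 0.0144
```

Request:
{"api": "jog_arm", "payload": {"deltas": [[0.85,0,0,0,0],[0.84,0,0,0,0],[0.84,0,0,0,0]]}}

```text
time: 22.93
position: [0.5509, 0.1045, 0.0382]
tcp_rot: [0.44, -0.44, -0.553, 0.553]
force: [-4.0, 0.1, 7.0]
finger_gap: 0.0145
```

Request:
{"api": "jog_arm", "payload": {"deltas": [[0.83,0,0,0,0],[0.83,0,0,0,0]]}}

```text
time: 23.1
position: [0.5509, 0.1045, 0.0382]
tcp_rot: [0.44, -0.44, -0.553, 0.553]
force: [-5.2, -0.4, 7.2]
finger_gap: 0.0151
```

Request:
{"api": "jog_arm", "payload": {"deltas": [[0.825,0,0,0,0],[0.825,0,0,0,0]]}}

```text
time: 23.27
position: [0.5509, 0.1045, 0.0382]
tcp_rot: [0.44, -0.44, -0.553, 0.553]
force: [-3.1, -0.1, 6.2]
finger_gap: 0.015
```

Request:
{"api": "jog_arm", "payload": {"deltas": [[0.82,0,0,0,0],[0.82,0,0,0,0]]}}

```text
time: 23.43
position: [0.5509, 0.1045, 0.0381]
tcp_rot: [0.44, -0.44, -0.553, 0.553]
force: [-3.9, -0.5, 5.2]
finger_gap: 0.0154
```

Request:
{"api": "jog_arm", "payload": {"deltas": [[0.82,0,0,-0.03,0],[0.82,0,0,-0.05,0],[0.82,0,0,-0.05,0]]}}

```text
time: 23.68
position: [0.5507, 0.1045, 0.0377]
tcp_rot: [0.44, -0.44, -0.553, 0.554]
force: [-5.7, -1.5, 10.1]
finger_gap: 0.0154
```

Request:
{"api": "jog_arm", "payload": {"deltas": [[0.818,0,0,-0.02,0],[0.818,0,0,-0.04,0],[0.818,0,0,-0.04,0]]}}

```text
time: 23.93
position: [0.5508, 0.1045, 0.0373]
tcp_rot: [0.44, -0.44, -0.553, 0.554]
force: [-4.5, -1.4, 8.4]
finger_gap: 0.0158
```

It is yielding; I continue at this light grip.

Request:
{"api": "jog_arm", "payload": {"deltas": [[0.817,0,0,-0.02,0],[0.817,0,0,-0.04,0],[0.817,0,0,-0.06,0]]}}

```text
time: 24.18
position: [0.5508, 0.1045, 0.0366]
tcp_rot: [0.44, -0.44, -0.553, 0.554]
force: [-3.4, -0.4, 6.0]
finger_gap: 0.0159
```

Request:
{"api": "jog_arm", "payload": {"deltas": [[0.816,0,0,-0.02,0],[0.816,0,0,-0.04,0],[0.816,0,0,-0.06,0]]}}

```text
time: 24.43
position: [0.5509, 0.1045, 0.0359]
tcp_rot: [0.44, -0.44, -0.553, 0.553]
force: [-3.2, -0.8, 4.2]
finger_gap: 0.0161
```

Request:
{"api": "jog_arm", "payload": {"deltas": [[0.816,0,0,-0.03,0],[0.816,0,0,-0.06,0],[0.816,0,0,-0.06,0]]}}

```text
time: 24.68
position: [0.551, 0.1045, 0.0353]
tcp_rot: [0.44, -0.44, -0.553, 0.553]
force: [-2.3, -0.4, 2.9]
finger_gap: 0.0157
```

Request:
{"api": "jog_arm", "payload": {"deltas": [[0.816,0,0,-0.02,0],[0.816,0,0,-0.04,0],[0.816,0,0,-0.04,0]]}}

```text
time: 24.93
position: [0.551, 0.1045, 0.0349]
tcp_rot: [0.44, -0.44, -0.553, 0.553]
force: [-2.1, -0.4, 2.8]
finger_gap: 0.0159
```

```bash
cat > t.py <<'E'
from h import *
import sys
s=arm.read_state();print(s['time'],s['position'],s['force'],s['finger_gap'])
for n in ['wrist','scene','side']:
    f=grab(n);W=cloud(f);z=W[...,2];im=f['frame'];save(im,sys.argv[1]+n+'.png')
    a=np.radians(13.1);d=W[...,:2]-np.array([.551,.1045]);u=d@np.array([np.cos(a),np.sin(a)]);v=d@np.array([-np.sin(a),np.cos(a)])
    k=(abs(v)<.013)&(abs(u)<.046)&(z>.042)&(z<.065)&(im.min(-1)>110)&(np.ptp(im.astype(int),axis=-1)<30)
    if k.sum()>10:
        c=np.linalg.lstsq(np.c_[u[k],v[k],np.ones(k.sum())],z[k],rcond=None)[0]
        print(n,k.sum(),'slope u,v,z0',c.round(4),'u',np.percentile(u[k],[1,99]).round(4),'v',np.percentile(v[k],[1,99]).round(4))
E
python3 t.py p11
```

```text
24.9333 [0.55098638 0.10449195 0.03492897] [-2.0600359  -0.3652264   2.79077549] 0.015872806683043125
wrist 3317 slope u,v,z0 [-0.0231 -0.0045  0.0506] u [-0.0383  0.0394] v [-0.0071  0.0078]
scene 125 slope u,v,z0 [-0.0276  0.1395  0.0503] u [-0.0006  0.0404] v [-0.0099  0.0093]
side 82 slope u,v,z0 [-0.0227  0.3214  0.0508] u [-0.0401  0.0365] v [-0.0104  0.0057]
```

Tilt is down to 0.023 rad; about 1 mm remains.

Request:
{"api": "jog_arm", "payload": {"deltas": [[0.816,0,0,-0.03,0],[0.816,0,0,-0.05,0],[0.816,0,0,-0.05,0]]}}

```text
time: 25.33
position: [0.551, 0.1045, 0.0344]
tcp_rot: [0.44, -0.44, -0.553, 0.553]
force: [-2.9, -1.5, 3.8]
finger_gap: 0.0152
```

Request:
{"api": "jog_arm", "payload": {"deltas": [[0.814,0,0,-0.03,0],[0.814,0,0,-0.05,0],[0.814,0,0,-0.05,0]]}}

```text
time: 25.58
position: [0.5511, 0.1045, 0.034]
tcp_rot: [-0.44, 0.44, 0.553, -0.553]
force: [-0.8, -0.9, 2.4]
finger_gap: 0.016
```

```bash
python3 t.py p12
```

```text
25.5833 [0.55106843 0.10450176 0.03395676] [-0.84102439 -0.90466703  2.40813485] 0.015960767903487893
wrist 2791 slope u,v,z0 [-0.0006  0.0002  0.0498] u [-0.0385  0.0367] v [-0.0071  0.0078]
scene 116 slope u,v,z0 [-0.0161  0.1759  0.05  ] u [0.0038 0.0407] v [-0.0097  0.0065]
side 87 slope u,v,z0 [-0.0075  0.2359  0.0498] u [-0.0398  0.0364] v [-0.0103  0.0071]
```

Module is level with its top at 0.0498 (6 + 44 mm): seated. I'll release and retreat.

Request:
{"api": "jog_arm", "payload": {"deltas": [[0.8,0,0,0,0],[0.78,0,0,0,0],[0.72,0,0,0,0],[0.6,0,0,0,0],[0.4,0,0,0,0],[0.4,0,0,0,0]]}}

```text
time: 26.23
position: [0.551, 0.1045, 0.034]
tcp_rot: [-0.44, 0.44, 0.553, -0.553]
force: [-0.3, 0.3, -0.6]
finger_gap: 0.0511
```

Request:
{"api": "jog_arm", "payload": {"deltas": [[0.4,0,0,0.5,0],[0.4,0,0,2,0],[0.4,0,0,5,0],[0.4,0,0,9,0],[0.4,0,0,13,0],[0.4,0,0,16,0],[0.4,0,0,16,0],[0.4,0,0,16,0]]}}

```text
time: 26.9
position: [0.5514, 0.1045, 0.1956]
tcp_rot: [-0.44, 0.441, 0.554, -0.553]
force: [-0.6, -0.6, -0.6]
finger_gap: 0.0514
```

```bash
python3 t.py p13; python3 - <<'E'
import cv2
a=cv2.imread('pics/p13side.png')[130:290,240:400]
cv2.imwrite('pics/p13a.png',cv2.resize(a,None,fx=3.7,fy=3.7,interpolation=2))
E
```

```text
26.9 [0.55139741 0.10448077 0.19559707] [-0.58488814 -0.56779984 -0.56606524] 0.05141501424329851
wrist 980 slope u,v,z0 [0.0006 0.0004 0.0497] u [-0.0381  0.0395] v [-0.0061  0.0056]
scene 247 slope u,v,z0 [-0.0048  0.1998  0.0496] u [-0.0365  0.04  ] v [-0.0099  0.0063]
side 119 slope u,v,z0 [-0.0102  0.2995  0.0502] u [-0.0396  0.0345] v [-0.01    0.0029]
```

View pics/p13a.png

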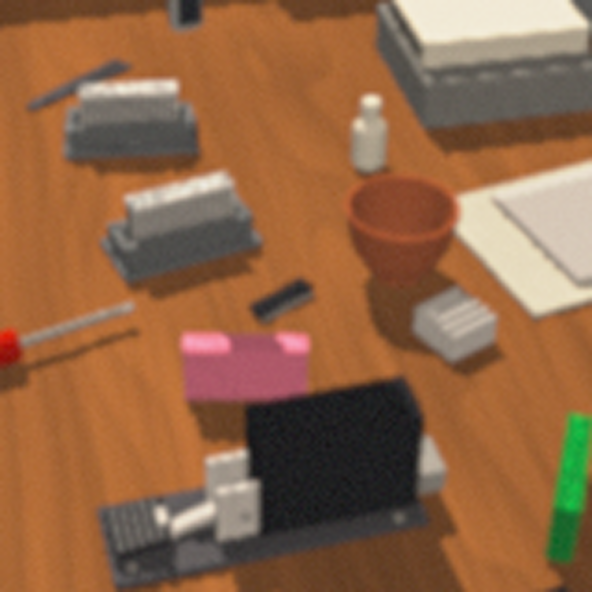

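View pics/p13wrist.png

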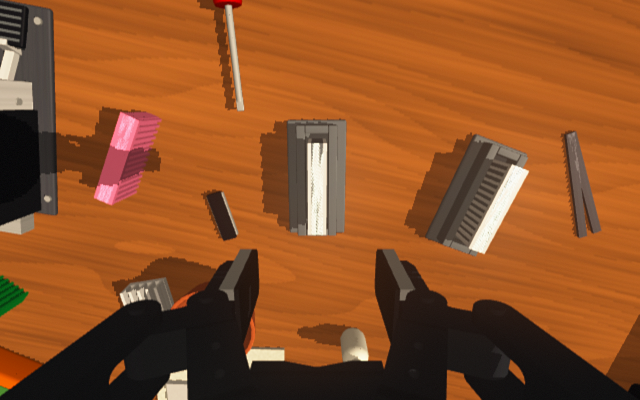

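The module stands level in the cradle (wrist 317,185), the spare is untouched (480,200), and the gripper is clear.

```bash
python3 - <<'E'
from h import *
print(arm.hand_in(), arm.read_state()['time'])
E
```

```text
the job is handed in; nothing more can be done
the job is handed in; nothing more can be done
```

The drive module is out of the dock and standing in the empty cradle. The job is handed in, at about 27 s of the 64 s allowed.

**Ejecting:** I pressed the rocker tab down until the force climbed with almost no travel. I held it there about 1.2 s, reading 12.0–12.8 N downward. The highest total force I read on the dock was about 13.5 N. Forces were read only at the end of each move, so brief peaks in between were not seen. The tab stayed home, and the module stayed raised, pitched about 5°.

**Placing:** I gripped the module by its top with no more than about 2.5 N of disturbance, drew it out and lowered it into the cradle. At full grip it would not level when its low end touched, and the reading at the cradle rose briefly to about 17 N downward (19 N in total). I backed off, eased the grip and let it settle level.

**Last checks:**
- **Module:** after release, the wrist camera showed it level within 0.001 rad, centred, with its top at 49.7 mm; 50 mm is fully seated. The scene and side cameras agree on height to within 0.5 mm, but their lateral readings sit about 2 mm off the wrist camera's.
- **Surroundings:** the spare module and the look-alikes looked unmoved in the last pictures; I did not measure them again. The gripper is about 15 cm clear.

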